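# Seat the pinch roller in the strip feeder

## Robot

A 6-joint arm with a two-finger parallel gripper is mounted at the origin on the work surface. World frame = base frame: x ahead of the robot, y to its left, z up, the work surface at z = 0. Lengths are in mm, angles in rad, forces in N, time in s.
With the tool pointing down it reaches from about 375 to 825 mm from the base axis. Payload 5.5 kg.
Tool frame: the origin (TCP) lies midway between the tips of the shut fingers; the grasp point (between the pads) lies 19 mm behind it; z points along the fingers, y is the line along which they close (so a half turn about z gives the same grasp; the last joint's range is limited). The gripper opens to 85 mm and grips with 20 to 120 N. Pads are 22 mm wide; open, the fingers measure 114 mm over their backs; the gripper's body (76 mm by 85 mm) begins 54 mm behind the grasp point. The pads swing forward as they close: fully open they stand 13 mm farther back than shut.
Start: joints at [1.117, 0.314, -0.047, 1.21, 0, 1.571], TCP at [263.027, 539.27, 231.299] pointing down, gripper open.
Joint ranges: [-2.67, 2.67], [-0.69, 1.73], [-1.03, 1.25], [-2.08, 2.16], [-1.42, 1.45], [-3.14, 3.14]. Speed limits (rad/s): [2.39, 2.39, 3.01, 3.14, 3.14, 3.14].

## Interface

Orientations are given as [roll, pitch, yaw] about the fixed x, y, z axes, in that order (R = Rz(yaw) Ry(pitch) Rx(roll)).
In Python, from bench import telemetry, cams, r gives the robot as it stands. The module is installed in compiled form; this text tells all that it offers.
- The arm moves only by the tool arm_command, never from a script. Its argument "rows" is one flat list of numbers, 4 for each row, row after row: the shift along the tool's x, y, z normalised to -1 to 1, where 1 is 25 cm, then the turn about the tool's z normalised to -1 to 1, where 1 is pi rad. A call has 1 to 20 rows; each row shifts and turns the commanded pose from where the row before left it, along the tool's axes as they then stand; what a row does not reach is not made up. A row lasts 1/8 s, in which the tool goes at most 62.5 mm and 10.7 degrees, less where a joint would pass 70% of its speed; a pose out of reach is approached as far as the arm can. A call with a number of a shift or a turn outside -1 to 1 is refused whole. A call with a gripper value outside its range is refused whole. "grip" is the closure, from 0 (fully open) to 1 (shut), set as the call begins (left out, the last holds). The fingers move at their own pace and stop on an object; "grip_force" is the grip in N (left out, the last holds). Time passes only in rows, so rows that do not move let the fingers close. It gives the time, the measured TCP pose, the force, the opening and the grip force at its end, in the units of the state.
- telemetry.read_state(): the state, without advancing time (a new reading comes with each control period).
- cams.grab_frame(name): name is "side" or "top" or "wrist"; returns a dict with "frame" (384x512x3 uint8, red, green, blue), "range_z" (384x512 float32, mm along the optical axis (not along the pixel's ray), 0 where there is no reading), "fx", "fy", "cx", "cy" (pixels), "k1" (the pictures are not rectified: a ray, as slopes to the right and down, at radius r is drawn at 1 + k1 r^2 times it, then the intrinsics apply), "pose" (4x4, takes a point from camera to world coordinates). Camera axes: x right, y up, looking along -z (the intrinsics and any distortion apply to the point x, -y, -z); pixel columns grow to the right and rows downward; lengths in mm; the calibration is good to about 2 mm. A picture is of the moment at which its call begins.
- r.hand_in(): hands the job in; it is judged then, once.
The state is a dict: "time_s": time; "joint_positions": joint angles; "dq": joint speeds; "tau": joint torques, N m; "position": TCP position; "ee_rot": TCP orientation; "force": force on the tool from outside, world axes, zero at the start; "ft_torque": the same for the moment, N m; "opening": opening from 0.0 (shut) to 1.0 (fully open); "grip_force": force on a finger pad.
Only numpy, scipy, OpenCV 4.12 (cv2) and the standard library are available. Lean on these libraries where they do the work, as an engineer would, in place of code of your own. Each camera call takes 0.05 s, during which the arm holds its last target. There are 200 camera calls.

## Task

The strip feeder's pinch roller has been lying in its wooden stand. Lift it out, lower it with its two axle ends into the two open slots of the feeder and push it down past the drag of the sprung pads until both ends are fully home on the bearing blocks and the roller lies level; the height of the blocks is not known, so feel for it and press firmly but gently, never hard. Leave the other things on the bench where they are.

Things in the scene. Friction and masses are not known exactly. Their poses are not given: they have to be found in the camera images.
- roller: Pinch roller: plain aluminium drum 44 mm across, 76 mm long, on a steel axle 12 mm across, 150 mm long (37 mm sticks out at either end), 0.35 to 0.55 kg. Origin at its very centre, y along the axle; it may be rolled about its axle in any way and is the same either way round. It starts level in the stand; grip it across the middle of the drum.
- stand: Wooden stand, fixed: 80 x 150 mm foot 12 mm thick, two V-notched posts (12 mm thick, at y = +-56 mm, to 62 mm high) that carry the roller's axle, its centre 55 mm above the table; the drum hangs free between them. Origin on the table under its middle, y along the axle, z up.
- feeder: Strip feeder, pale painted, fixed: base plate 130 (x) by 150 (y) by 12 mm, two upright cheeks 60 mm wide in x, 12 mm thick (|y| from 46 to 58 mm), tops 99 mm above the table, each with a slot open at the top in its middle. Between them a lower roller and copper strip reach 37 mm above the table. Origin on the table under the middle of the base, y along the axle from slot to slot, z up.
- slot_left (a point): Middle of the mouth of the slot in the feeder's +y cheek, level with the cheek's top, 99 mm above the table. Each slot is 14 mm wide in the feeder's x (-7 to 7 mm), with 45 degree lead-ins that widen it to 22 mm in its top 4 mm.
- slot_right (a point): The same at the -y cheek. In both slots a sprung brass pad sticks 3.5 mm out of the +x wall, from 91 mm above the table downwards. The axle pushes it back 1.5 mm and runs along the -x wall (centre at x = -1 mm). The pads drag, about 4 to 13 N an end, not alike; that is more than the roller's weight, so it stays where it is let go.
- seat: Two rigid brass bearing blocks, one at the bottom of each slot, flat tops at one same height. The height is screw-adjusted and differs every time: 59 to 71 mm above the table, so the seated roller's centre is 65 to 77 mm up. The pose given is of the screws' housing (= the feeder's origin) and does not tell that height. More than 40 N on the blocks is too much.
- clamp: Bystander: dark steel clamp block 60 x 45 x 22 mm with a stud to 52 mm, loose. Origin at its underside.
- collar: Bystander: steel ring 44 mm across, 18 mm high, loose, lying flat. Origin at its underside.
- spare: Bystander: plain aluminium disc 60 mm across and 50 mm high, standing. Origin at its underside.
- bottle: Bystander: clear bottle 62 mm across, 190 mm high. Origin at its underside.
- oil: Bystander: can 50 mm across, 120 mm high. Origin at its underside.
- wrench: Bystander: wrench 190 mm long, lying.
- driver: Bystander: screwdriver, lying.
Not all that is in view belongs to the job. Leave any orange or yellow look-alike of the roller alone.

How it is judged:
By the outcome, as a careful person would: the job done as asked, in the order asked, and still so for the second after the job is handed in, with the robot touching nothing.
It also fails if it takes over 58 s, if anything falls off the work surface, if the arm or the gripper's body presses on something with over 40 N, if the wrist force passes 120 N, or if a joint passes its speed limit or range.

## Working session

There is one attempt and no reset: what is moved stays moved. The work goes in short steps, Python scripts to look and compute and a tool call to move; the robot and the scene stay as the last step left them, time stands still between calls to the robot, and variables do not carry over. Pictures are saved under pics/ and viewed, at most 11 in all, crops included, and the job is handed in when it is done.

Besides the shell and the picture viewer there is one more tool, called after ">>>" in YAML: its name, and indented under it one key for each argument. arm_command: Moves the arm, as the interface text tells. Scaled input: -1 to 1 covers 25 cm each way for a shift and pi rad each way for a turn. Its arguments: {"type":"object","properties":{"rows":{"type":"array"},"grip":{"type":"number"},"grip_force":{"type":"number"}},"required":["rows"]}

```bash
mkdir -p pics
cat > h.py <<'E'
import numpy as np, cv2
from bench import telemetry, cams, r
def grab(n):
    f=cams.grab_frame(n); np.savez('last_%s.npz'%n,**f); return f
def load(n): return dict(np.load('last_%s.npz'%n))
def save(img,name,crop=None,s=1):
    if crop: u0,v0,u1,v1=crop; img=img[v0:v1,u0:u1]
    cv2.imwrite('pics/'+name,cv2.resize(img[:,:,::-1],None,fx=s,fy=s,interpolation=cv2.INTER_CUBIC))
def ray(f,u,v):
    K=np.array([[f['fx'],0,f['cx']],[0,f['fy'],f['cy']],[0,0,1]],float)
    p=cv2.undistortPoints(np.array([[[u,v]]],float),K,np.array([float(f['k1']),0,0,0]))[0,0]
    d=np.array([p[0],-p[1],-1.]); P=f['pose']; return P[:3,3],P[:3,:3]@d
def atz(f,u,v,z):
    o,d=ray(f,u,v); return o+d*(z-o[2])/d[2]
def dep(f,u,v):
    o,d=ray(f,u,v); return o+d*float(f['range_z'][int(v),int(u)])
def cloud(f):
    H,W=f['range_z'].shape; vv,uu=np.mgrid[:H,:W]
    K=np.array([[f['fx'],0,f['cx']],[0,f['fy'],f['cy']],[0,0,1]],float)
    p=cv2.undistortPoints(np.stack([uu,vv],-1).reshape(-1,1,2).astype(float),K,np.array([float(f['k1']),0,0,0]))[:,0]
    d=np.c_[p[:,0],-p[:,1],-np.ones(len(p))]*f['range_z'].reshape(-1,1)
    return (d@f['pose'][:3,:3].T+f['pose'][:3,3]).reshape(H,W,3)
E
python3 - <<'E'
from h import *
print(telemetry.read_state())
a=grab('top');b=grab('side')
save(a['frame'],'top.png',None,1.5);save(b['frame'],'side.png',None,1.5)
for f in (a,b): print(f['pose'].round(3),f['fx'],f['k1'])
E
```

```text
{'time_s': 0.0, 'joint_positions': array([ 1.11697849e+00,  3.14212422e-01, -4.81027767e-02,  1.21018205e+00,
       -2.45761166e-07,  1.57083115e+00]), 'dq': array([ 0.00026502,  0.00035549, -0.00079774,  0.00140967, -0.00022317,
       -0.00018242]), 'tau': array([-8.99790211e-05, -5.39584780e+01,  3.39752090e+01,  1.92544819e-02,
        1.58623316e-04,  1.20852619e-05]), 'position': array([262.78432871, 538.74346064, 230.43231986]), 'ee_rot': array([-3.13989173e+00,  3.04987241e-07,  2.68774000e+00]), 'force': array([ 0.27469455, -0.47522414,  0.47255967]), 'ft_torque': array([ 0.04880434, -0.04175712, -0.02746849]), 'grip_force': 0.0, 'opening': 1.0018039108107897}
[[-1.800000e-02  9.810000e-01 -1.910000e-01  2.280910e+02]
 [-1.000000e+00 -1.900000e-02 -5.000000e-03 -2.608000e+00]
 [-8.000000e-03  1.910000e-01  9.820000e-01  1.422346e+03]
 [ 0.000000e+00  0.000000e+00  0.000000e+00  1.000000e+00]] 477.2886565458678 -0.07136939333884108
[[ 9.930000e-01  8.000000e-02 -8.300000e-02  3.924920e+02]
 [-1.140000e-01  7.710000e-01 -6.260000e-01 -7.531890e+02]
 [ 1.400000e-02  6.310000e-01  7.750000e-01  1.037214e+03]
 [ 0.000000e+00  0.000000e+00  0.000000e+00  1.000000e+00]] 398.6957042301246 -0.07750251379448687
```

View pics/top.png

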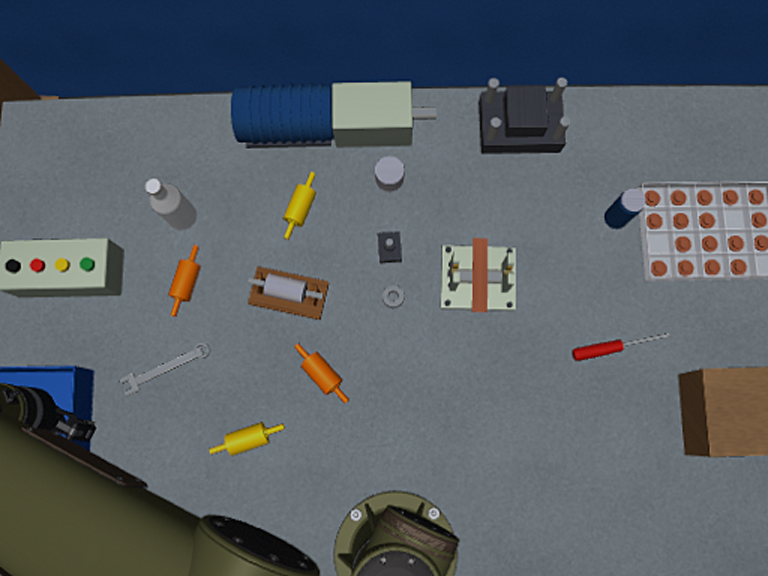

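View pics/side.png

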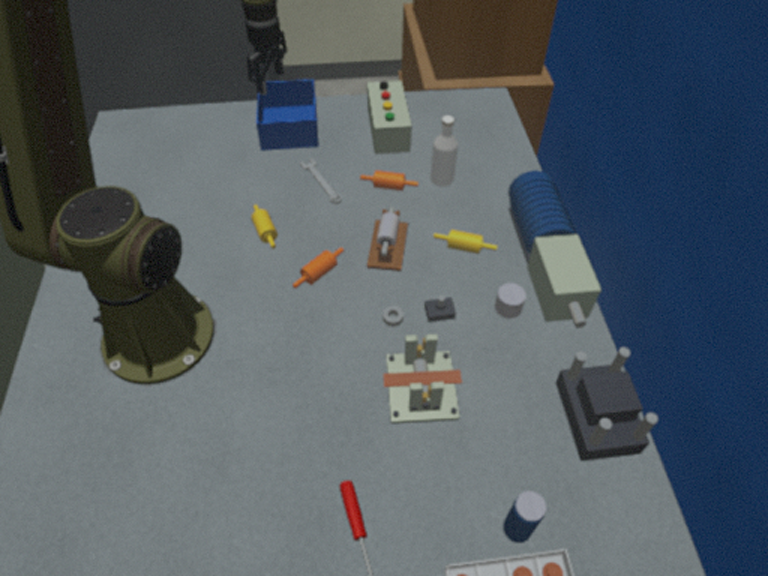

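Top view (1.5x pixels): the aluminium roller is in the wooden stand at (287,289). Possible look-alikes are orange at (184,281) and (321,373), yellow at (300,205) and (246,439), and the feeder's own lower roller at (478,277). By the description it is the grey one in the stand. I'll check that in a close crop.

Run:
```python
from h import *
f=load('top'); a=f['frame']
A=cv2.resize(a[165:225,155:230],None,fx=5,fy=5,interpolation=cv2.INTER_CUBIC)
B=cv2.resize(a[155:215,285:355],None,fx=5,fy=5,interpolation=cv2.INTER_CUBIC)
save(np.hstack([A,B]),'crop.png')
C=cloud(f)
def fit(u0,v0,u1,v1,zl,zh):
    P=C[v0:v1,u0:u1].reshape(-1,3); P=P[(P[:,2]>zl)&(P[:,2]<zh)]
    (c,s,ang)=cv2.minAreaRect(P[:,:2].astype(np.float32)); print(len(P),c,s,ang,P[:,2].max(),P.mean(0).round(1))
fit(155,165,230,225,6,18); fit(155,165,230,225,64,90)
fit(285,155,355,215,6,20); fit(285,155,355,215,85,120)
```

```text
850 (513.938720703125, 210.05300903320312) (227.33865356445312, 181.97862243652344) 89.92305755615234 17.997306541094076 [506.9 206.1  11.7]
371 (508.7476501464844, 200.38909912109375) (135.03054809570312, 41.44595718383789) 76.43860626220703 85.81681336996257 [509.5 206.4  74. ]
1220 (535.8495483398438, -179.46859741210938) (211.3135223388672, 184.3128204345703) 88.37073516845703 19.999994223623617 [ 530.  -171.5   12.5]
179 (535.0851440429688, -175.28761291503906) (115.32850646972656, 60.5341911315918) 87.53360748291016 106.95755195659513 [ 535.4 -176.9   97.6]
```

View pics/crop.png

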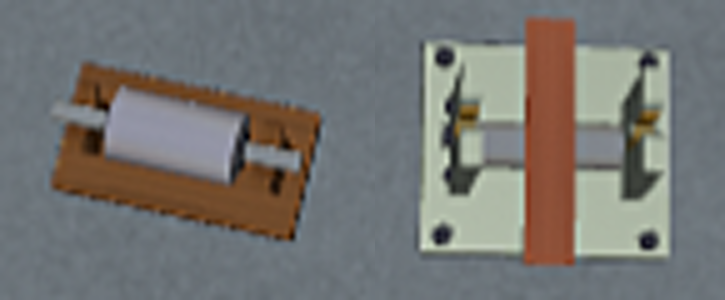

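The crop confirms it. The plain grey roller has its axle ends at crop (53,108) and (300,159). In the feeder, the brass pads are on the upper (+x) side.

Run:
```python
from h import *
f=load('top')
L=atz(f,155+53/5,165+108/5,57);R=atz(f,155+300/5,165+159/5,57)
print('roller',(L+R)/2,np.linalg.norm(L-R),np.degrees(np.arctan2(*(L-R)[:2])))
q=[atz(f,285+(u-375)/5,155+v/5,12) for u,v in [(425,42),(668,52),(668,262),(420,250)]]
print(np.round(q,1),np.mean(q,0)); y=q[0]+q[3]-q[1]-q[2]; print('yaw',np.degrees(np.arctan2(-y[0],y[1])))
s=[atz(f,155+u/5,165+v/5,12) for u,v in [(85,63),(322,112),(295,240),(55,187)]];print(np.mean(s,0))
y=s[0]+s[3]-s[1]-s[2]; print('yaw',np.degrees(np.arctan2(-y[0],y[1])))
```

```text
roller [510.46851284 206.58394985  57.        ] 149.32483729192367 12.915846727460261
[[ 601.6 -105.9   12. ]
 [ 592.4 -254.1   12. ]
 [ 462.6 -247.3   12. ]
 [ 472.8  -98.8   12. ]] [ 532.35893169 -176.54254901   12.        ]
yaw -3.73283248857931
[509.33015515 205.591681    12.        ]
yaw -13.294995508248629
```

>>> arm_command:
  rows: [0, 0, 0, 0.0535, 0, 0, 0, 0.0535, 0, 0, 0, 0.0535, 0, 0, 0, 0.0535, 0, 0, 0, 0.0535, 0, 0, 0, 0.0535, 0, 0, 0, 0.0535, 0, 0, 0, 0.0535]
  grip: 0

```text
time_s: 1.1
position: [262.9, 539.0, 230.8]
ee_rot: [-3.141, 0.001, 1.338]
force: [-0.1, 0.0, -0.3]
opening: 1.001
grip_force: 0.0
```

>>> arm_command:
  rows: [-0.09, 0.105, 0.02, 0, -0.09, 0.105, 0.02, 0, -0.09, 0.105, 0.02, 0, -0.09, 0.105, 0.02, 0, -0.09, 0.105, 0.02, 0, -0.09, 0.105, 0.02, 0, -0.09, 0.105, 0.02, 0, -0.09, 0.105, 0.02, 0, -0.09, 0.105, 0.02, 0, -0.09, 0.105, 0.02, 0, -0.09, 0.105, 0.02, 0, -0.09, 0.105, 0.02, 0, 0, 0, 0, 0, 0, 0, 0, 0]

```text
time_s: 2.85
position: [508.5, 205.3, 171.0]
ee_rot: [-3.141, 0.0, 1.343]
force: [-0.2, -0.6, 0.4]
opening: 0.998
grip_force: 0.0
```

Run:
```python
from h import *
s=telemetry.read_state(); print(s['time_s'],s['position'],s['ee_rot'],s['joint_positions'])
f=grab('wrist'); save(f['frame'],'w1.png',None,1.5); print(f['pose'].round(2),f['fx'],f['cx'],f['cy'])
```

```text
2.85 [508.52245064 205.2760954  171.04435753] [-3.14067133e+00  1.05636587e-04  1.34294360e+00] [ 3.83400733e-01  2.49707232e-01 -2.72341529e-01  1.04956269e+00
  4.42234298e-04  2.18204965e+00]
[[ 9.7000e-01  2.1000e-01  7.0000e-02  5.2614e+02]
 [-2.3000e-01  9.3000e-01  3.0000e-01  2.8480e+02]
 [-0.0000e+00 -3.1000e-01  9.5000e-01  3.1330e+02]
 [ 0.0000e+00  0.0000e+00  0.0000e+00  1.0000e+00]] 304.6273770350535 259.2453547202722 194.20615919124518
```

View pics/w1.png

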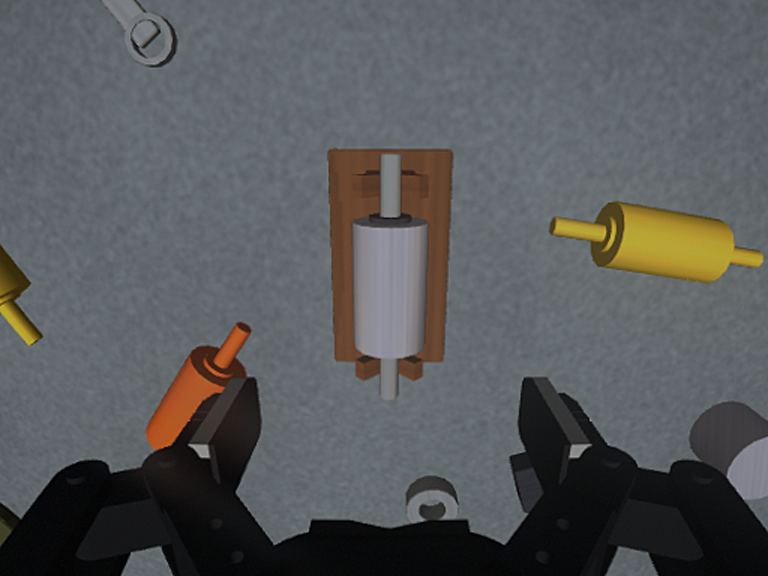

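The wrist view shows the roller nearly upright in the image: its axle ends are at (391,155) and (389,398), and the drum's end faces at about y=218 and y=355.

Run:
```python
from h import *
f=load('wrist')
A=atz(f,391/1.5,155/1.5,57);B=atz(f,389/1.5,398/1.5,57)
print((A+B)/2,np.linalg.norm(A-B),np.degrees(np.arctan2(*(A-B)[:2])))
# lateral via drum edges
for v in (240,340):
  a=atz(f,353/1.5,v/1.5,60);b=atz(f,427/1.5,v/1.5,60);print((a+b)/2)
C=cloud(f)[140:240,225:295].reshape(-1,3);C=C[C[:,2]>66];print(C[:,2].max(),C.mean(0))
s=telemetry.read_state();psi=s['ee_rot'][2];d=(A+B)[:2]/2-s['position'][:2]
print('tool dx,dy',d@[np.cos(psi),np.sin(psi)],d@[np.sin(psi),-np.cos(psi)])
```

```text
[507.88932819 205.32569064  57.        ] 149.7555000561356 13.43221507993186
[514.37495693 233.26835323  60.        ]
[500.56788228 173.36551521  60.        ]
313.2970115908898 [508.57241922 209.62061907  75.61116391]
tool dx,dy -0.4053924734161262 -0.49780547292074884
```

>>> arm_command:
  rows: [0, 0, 0.046, 0, 0, 0, 0.046, 0, 0, 0, 0.046, 0, 0, 0, 0.046, 0, 0, 0, 0.046, 0, 0, 0, 0.046, 0, 0, 0, 0.046, 0, 0, 0, 0.046, 0, 0, 0, 0.046, 0, 0, 0, 0.046, 0, 0, 0, 0.046, 0, 0, 0, 0.046, 0, 0, 0, 0, 0]

```text
time_s: 4.53
position: [508.1, 204.8, 32.2]
ee_rot: [-3.14, 0.001, 1.343]
force: [-0.2, -0.2, -0.0]
opening: 1.003
grip_force: 0.0
```

>>> arm_command:
  rows: [0, 0, 0, 0, 0, 0, 0, 0, 0, 0, 0, 0, 0, 0, 0, 0, 0, 0, 0, 0, 0, 0, 0, 0, 0, 0, 0, 0, 0, 0, 0, 0, 0, 0, 0, 0, 0, 0, 0, 0]
  grip: 1
  grip_force: 80

```text
time_s: 5.78
position: [508.7, 205.5, 34.1]
ee_rot: [-3.141, -0.001, 1.343]
force: [-3.7, 0.9, 4.9]
opening: 0.492
grip_force: 80.1
```

>>> arm_command:
  rows: [0, 0, -0.02, 0, 0, 0, -0.04, 0, 0, 0, -0.05, 0, 0, 0, -0.05, 0, 0, 0, -0.05, 0, 0, 0, -0.05, 0, 0, 0, -0.05, 0, 0, 0, -0.05, 0, 0, 0, -0.05, 0, 0, 0, -0.05, 0, 0, 0, -0.05, 0, 0, 0, -0.04, 0, 0, 0, 0, 0, 0, 0, 0, 0]

```text
time_s: 7.52
position: [508.7, 205.0, 170.4]
ee_rot: [-3.141, 0.0, 1.343]
force: [0.1, -0.1, -5.6]
opening: 0.492
grip_force: 81.6
```

Run:
```python
from h import *
s=telemetry.read_state(); print(s['time_s'],s['position'],s['ee_rot'],s['force'])
psi=s['ee_rot'][2]; g=np.array([532.4,-176.5]); fy=np.radians(-3.73)
# go 90 mm short on -y side? target above feeder
p2=fy+np.pi/2; print('turn norm',-(p2-psi)/np.pi)
for t in (psi,p2):
  d=g-s['position'][:2]; print((d@[np.cos(t),np.sin(t)]/250, d@[np.sin(t),-np.cos(t)]/250))
```

```text
7.525 [508.70418907 205.04321168 170.4167468 ] [-3.14105463e+00  3.55568015e-04  1.34315519e+00] [ 0.09530976 -0.07490086 -5.55463414]
turn norm -0.05173820216405056
(np.float64(-1.4654091091753114), np.float64(0.43676488422222454))
(np.float64(-1.5167738376346658), np.float64(0.1938673433320858))
```

>>> arm_command:
  rows: [0, 0, 0, -0.026, 0, 0, 0, -0.0257, -0.073, 0.0139, 0, 0, -0.073, 0.0139, 0, 0, -0.073, 0.0139, 0, 0, -0.073, 0.0139, 0, 0, -0.073, 0.0139, 0, 0, -0.073, 0.0139, 0, 0, -0.073, 0.0139, 0, 0, -0.073, 0.0139, 0, 0, -0.073, 0.0139, 0, 0, -0.073, 0.0139, 0, 0, -0.073, 0.0139, 0, 0, -0.073, 0.0139, 0, 0, -0.073, 0.0139, 0, 0, -0.073, 0.0139, 0, 0, 0, 0, 0, 0, 0, 0, 0, 0]

```text
time_s: 9.78
position: [540.8, -53.0, 170.7]
ee_rot: [-3.141, -0.0, 1.505]
force: [0.6, 0.4, -6.5]
opening: 0.485
grip_force: 81.7
```

Run:
```python
from h import *
s=telemetry.read_state(); print(s['time_s'],s['position'],s['ee_rot'],s['force'])
f=grab('wrist'); save(f['frame'],'w2.png',(150,40,410,384),1.7); print(f['pose'].round(2))
```

```text
9.775 [540.81749373 -52.99499631 170.73703083] [-3.14133879e+00 -4.84941049e-04  1.50539780e+00] [ 0.58055763  0.38367581 -6.48312192]
[[ 1.0000e+00  6.0000e-02  2.0000e-02  5.4539e+02]
 [-6.0000e-02  9.5000e-01  3.1000e-01  2.8400e+01]
 [-0.0000e+00 -3.1000e-01  9.5000e-01  3.1302e+02]
 [ 0.0000e+00  0.0000e+00  0.0000e+00  1.0000e+00]]
```

View pics/w2.png

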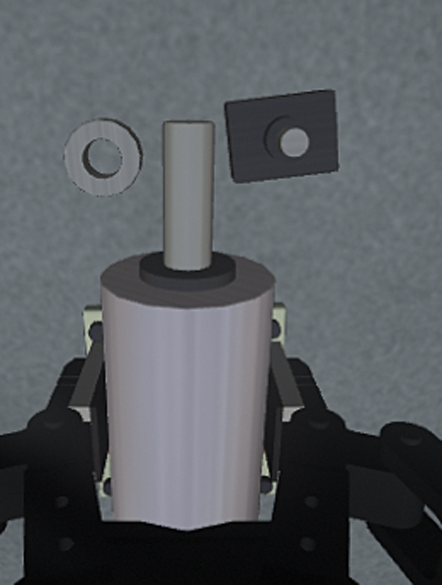

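This wrist view faces the wrong way for me: image up is +y, and the feeder is hidden behind the roller. I'll carry the roller high past the feeder and look back.

>>> arm_command:
  rows: [-0.08, 0, 0, 0, -0.08, 0, 0, 0, -0.08, 0, 0, 0, -0.08, 0, 0, 0, -0.08, 0, 0, 0, -0.08, 0, 0, 0, -0.08, 0, 0, 0, -0.08, 0, 0, 0, -0.08, 0, 0, 0, -0.08, 0, 0, 0, -0.08, 0, 0, 0, -0.08, 0, 0, 0, -0.08, 0, 0, 0, -0.08, 0, 0, 0, 0, 0, 0, 0, 0, 0, 0, 0]

```text
time_s: 11.82
position: [522.5, -332.3, 170.6]
ee_rot: [-3.141, -0.001, 1.505]
force: [0.2, -0.1, -5.2]
opening: 0.491
grip_force: 81.7
```

Run:
```python
from h import *
s=telemetry.read_state(); print(s['time_s'],s['position'],s['ee_rot'],s['force'])
f=grab('wrist'); save(f['frame'],'w3.png',(130,20,390,300),2); print(f['pose'].round(2))
```

```text
11.825 [ 522.50867859 -332.27603072  170.62429269] [-3.14130921e+00 -7.05756000e-04  1.50546985e+00] [ 0.15861036 -0.07454651 -5.16233788]
[[ 1.0000e+00  6.0000e-02  2.0000e-02  5.2709e+02]
 [-6.0000e-02  9.5000e-01  3.1000e-01 -2.5091e+02]
 [-0.0000e+00 -3.1000e-01  9.5000e-01  3.1295e+02]
 [ 0.0000e+00  0.0000e+00  0.0000e+00  1.0000e+00]]
```

View pics/w3.png

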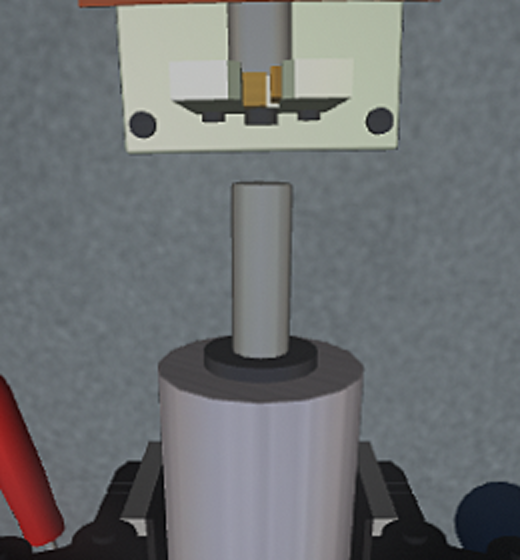

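The wrist view shows the near (-y) cheek with its slot at crop (266,80) and the brass pad on the right (+x) side. The axle tip is at (262,183). I'll enlarge the top of the frame for both slots.

Run:
```python
from h import *
f=load('wrist'); save(f['frame'],'w3b.png',(175,0,345,75),4.5)
```

```text
(no output)
```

View pics/w3b.png

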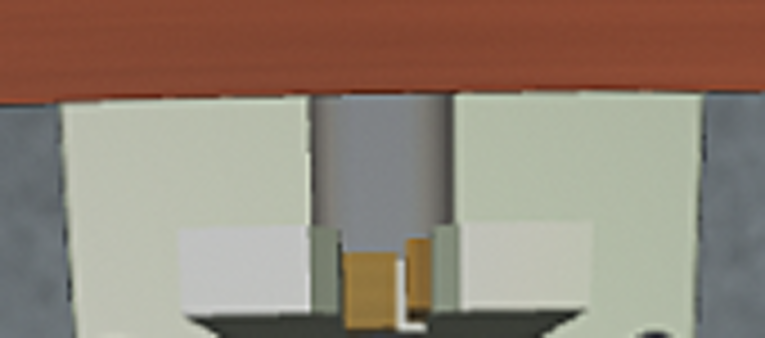

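>>> arm_command:
  rows: [0.08, 0, 0, 0, 0.08, 0, 0, 0, 0.08, 0, 0, 0, 0.08, 0, 0, 0, 0, 0, 0, 0, 0, 0, 0, 0]

```text
time_s: 12.62
position: [528.1, -252.4, 171.0]
ee_rot: [3.141, 0.001, 1.506]
force: [-0.3, -0.5, -5.3]
opening: 0.487
grip_force: 81.8
```

```bash
cp last_wrist.npz w3.npz
python3 - <<'E'
from h import *
s=telemetry.read_state(); print(s['time_s'],s['position'],s['ee_rot'],s['force'])
f=grab('wrist'); save(f['frame'],'w4.png',(170,0,350,135),4.2)
w=dict(np.load('w3.npz'))
def P(u,v,z): return atz(w,175+u/4.5-.4,v/4.5-.4,z)
q=[P(179,229,99),P(590,221,99),P(585,310,99),P(184,316,99),P(310,268,99),P(460,268,99)]
print(np.round(q,1),'slotR',np.mean(q[:4],0), (q[4]+q[5])/2)
a=atz(w,130+128/2,20+153/2,12);b=atz(w,130+397/2,20+149/2,12);d=b-a;print('base edge',a,b,np.degrees(np.arctan2(d[1],d[0])))
z=170.6+22
t=atz(w,130+262/2,20+183/2,z+5);m=atz(w,130+261/2,20+345/2,z);print('axle',t,m,np.degrees(np.arctan2(*(t-m)[:2])))
E
```

```text
12.625 [ 528.07895407 -252.37536766  170.98689982] [3.14128312e+00 6.50793014e-04 1.50620380e+00] [-0.34757028 -0.48248704 -5.25149012]
[[ 499.6 -220.8   99. ]
 [ 558.9 -223.6   99. ]
 [ 557.8 -235.8   99. ]
 [ 499.1 -232.8   99. ]
 [ 518.1 -227.5   99. ]
 [ 539.8 -228.9   99. ]] slotR [ 528.84138465 -228.24692917   99.        ] [ 528.93621673 -228.19755496   99.        ]
base edge [ 464.84138932 -247.82825279   12.        ] [ 592.40324349 -254.22117635   12.        ] -2.8690500108082513
axle [ 527.23952594 -256.73479792  197.6       ] [ 524.98172657 -289.55573463  192.6       ] 3.9352592127291417
```

View pics/w4.png

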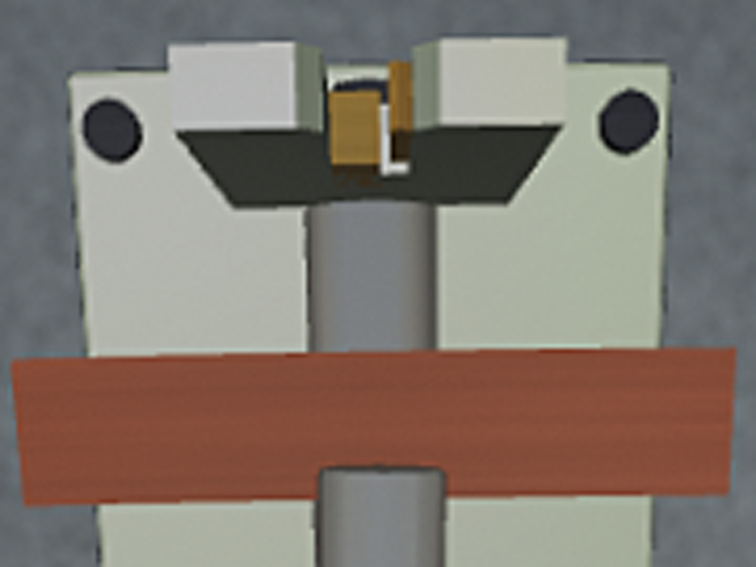

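The wrist view shows the far (+y) cheek. Its top corners are at crop (168,45), (567,38), (563,122) and (178,131), and its slot mouth runs from x≈296 to 441.

Run:
```python
from h import *
f=load('wrist'); s=telemetry.read_state()
def P(u,v,z): return atz(f,170+u/4.2-.4,v/4.2-.4,z)
q=np.array([P(168,45,99),P(567,38,99),P(563,122,99),P(178,131,99),P(296,84,99),P(441,84,99)])
print(q.round(1)); L=(q[:4].mean(0)+q[4:].mean(0))/2; R=np.array([528.9,-228.2,99])
print(L,np.linalg.norm(L-R)); d=L-R; yaw=np.arctan2(-d[0],d[1]); print('yaw',np.degrees(yaw)); c=(L+R)/2
# target axle centre at feeder x=-1
ux=np.array([np.cos(yaw),np.sin(yaw)])
tgt=c[:2]-1*ux; print(c,tgt)
psi=s['ee_rot'][2]; print('psi-90',np.degrees(psi)-90)
d=tgt-s['position'][:2]; print('tool dx dy mm',d@[np.cos(psi),np.sin(psi)],d@[np.sin(psi),-np.cos(psi)])
# held roller axis in this picture: tip + line
t=P(380,470,198);print(t, 'rel tool y of tip', (t[:2]-s['position'][:2])@[np.sin(psi),-np.cos(psi)])
w=dict(np.load('w3.npz'));p=np.array([522.5,-332.28])
for u,v,z in((262,183,198),(262,240,195),(261,330,193)):
  t=atz(w,130+u/2,20+v/2,z); print((t[:2]-p)@[np.cos(psi),np.sin(psi)],(t[:2]-p)@[np.sin(psi),-np.cos(psi)])
```

```text
[[ 504.4 -116.8   99. ]
 [ 564.4 -119.8   99. ]
 [ 563.5 -131.6   99. ]
 [ 504.7 -129.1   99. ]
 [ 523.2 -123.7   99. ]
 [ 545.1 -125.1   99. ]]
[ 534.21927936 -124.37070948   99.        ] 103.96545725568488
yaw -2.9327566272692254
[ 531.55963968 -176.28535474   99.        ] [ 530.56094941 -176.23419083]
psi-90 -3.735995768599963
tool dx dy mm 76.5016402778337 -2.4381807166486107
[ 532.39619562 -176.79961562  198.        ] rel tool y of tip -0.56999198076409
75.71361335481183 -0.19484419507298822
64.84603643299445 -0.15887616687930056
46.15643707447669 -0.31442405353280156
```

>>> arm_command:
  rows: [0, 0, 0, -0.0044, 0.076, -0.0016, 0, 0, 0.076, -0.0016, 0, 0, 0.076, -0.0016, 0, 0, 0.076, -0.0016, 0, 0, 0, 0, 0, 0, 0, 0, 0, 0]

```text
time_s: 13.55
position: [530.3, -176.4, 170.9]
ee_rot: [3.141, 0.001, 1.52]
force: [-0.6, -0.0, -5.8]
opening: 0.491
grip_force: 81.8
```

>>> arm_command:
  rows: [0, 0, 0.04, 0, 0, 0, 0.04, 0, 0, 0, 0.04, 0, 0, 0, 0.04, 0, 0, 0, 0.04, 0, 0, 0, 0.04, 0, 0, 0, 0.04, 0, 0, 0, 0.03, 0, 0, 0, 0, 0, 0, 0, 0, 0]

```text
time_s: 14.8
position: [530.4, -176.7, 93.6]
ee_rot: [3.141, 0.0, 1.519]
force: [-0.4, 0.1, -5.4]
opening: 0.491
grip_force: 81.8
```

Run:
```python
from h import *
s=telemetry.read_state(); print(s['time_s'],s['position'],s['ee_rot'],s['force'],s['ft_torque'])
y=np.radians(-2.93); d=s['position'][:2]-np.array([531.56,-176.29]); print('feeder frame',d@[np.cos(y),np.sin(y)],d@[-np.sin(y),np.cos(y)])
f=grab('wrist'); save(f['frame'],'w5.png',(150,60,380,300),2.5)
```

```text
14.8 [ 530.41669157 -176.65110307   93.57646074] [3.14113918e+00 1.55910931e-04 1.51941228e+00] [-0.42003951  0.05494608 -5.39570516] [0.04629621 0.05179392 0.00234824]
feeder frame -1.1233557181250828 -0.4190722092182802
```

View pics/w5.png

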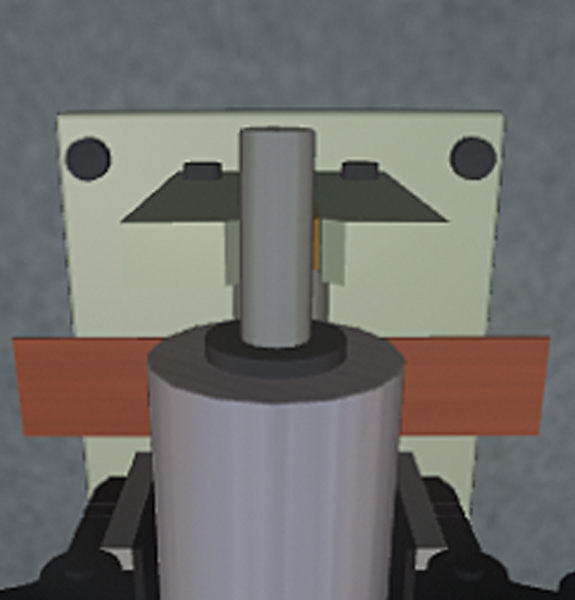

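The axle (x 240 to 315) sits over the slot mouth (226 to 345), about 1.5 mm towards -x. I'll nudge +0.7 mm and lower slowly while watching the force.

>>> arm_command:
  rows: [0, 0.003, 0, 0, 0, 0, 0.012, 0, 0, 0, 0.012, 0, 0, 0, 0.012, 0, 0, 0, 0.012, 0, 0, 0, 0, 0]

```text
time_s: 15.6
position: [530.6, -176.5, 80.9]
ee_rot: [-3.141, -0.0, 1.519]
force: [-0.3, -0.5, -5.6]
opening: 0.492
grip_force: 81.8
```

>>> arm_command:
  rows: [0, 0, 0.008, 0, 0, 0, 0.008, 0, 0, 0, 0.008, 0, 0, 0, 0, 0]

```text
time_s: 16.1
position: [531.5, -176.7, 75.5]
ee_rot: [3.141, 0.0, 1.52]
force: [1.3, -0.4, -4.4]
opening: 0.49
grip_force: 81.7
```

>>> arm_command:
  rows: [0, 0, 0.008, 0, 0, 0, 0.008, 0, 0, 0, 0, 0]

```text
time_s: 16.48
position: [531.7, -176.8, 72.8]
ee_rot: [3.14, 0.0, 1.52]
force: [-1.7, 0.3, 6.7]
opening: 0.495
grip_force: 83.0
```

>>> arm_command:
  rows: [0, 0, 0.008, 0, 0, 0, 0.008, 0, 0, 0, 0, 0]

```text
time_s: 16.85
position: [531.3, -176.7, 68.7]
ee_rot: [3.14, 0.0, 1.521]
force: [-2.1, 0.0, 6.8]
opening: 0.492
grip_force: 82.4
```

>>> arm_command:
  rows: [0, 0, 0.008, 0, 0, 0, 0.008, 0, 0, 0, 0, 0]

```text
time_s: 17.23
position: [531.3, -176.9, 64.8]
ee_rot: [3.14, 0.001, 1.521]
force: [-2.4, 1.3, 7.4]
opening: 0.495
grip_force: 83.0
```

>>> arm_command:
  rows: [0, 0, 0.008, 0, 0, 0, 0.008, 0, 0, 0, 0, 0]

```text
time_s: 17.6
position: [531.3, -177.0, 60.7]
ee_rot: [3.14, 0.001, 1.521]
force: [-2.5, 0.4, 7.6]
opening: 0.491
grip_force: 82.9
```

>>> arm_command:
  rows: [0, 0, 0.008, 0, 0, 0, 0, 0]

```text
time_s: 17.85
position: [531.3, -177.0, 58.7]
ee_rot: [3.14, 0.001, 1.521]
force: [-2.1, 0.4, 8.0]
opening: 0.496
grip_force: 82.9
```

>>> arm_command:
  rows: [0, 0, 0.006, 0, 0, 0, 0, 0]

```text
time_s: 18.1
position: [531.3, -177.0, 57.3]
ee_rot: [3.14, 0.001, 1.521]
force: [-2.5, -0.5, 8.5]
opening: 0.492
grip_force: 82.9
```

>>> arm_command:
  rows: [0, 0, 0.006, 0, 0, 0, 0, 0]

```text
time_s: 18.35
position: [531.3, -177.0, 55.8]
ee_rot: [3.14, 0.001, 1.521]
force: [-3.1, 0.4, 8.1]
opening: 0.496
grip_force: 82.9
```

>>> arm_command:
  rows: [0, 0, 0.006, 0, 0, 0, 0, 0]

```text
time_s: 18.6
position: [531.3, -177.0, 54.3]
ee_rot: [3.14, 0.001, 1.521]
force: [-2.8, -0.2, 9.5]
opening: 0.493
grip_force: 82.9
```

>>> arm_command:
  rows: [0, 0, 0.006, 0, 0, 0, 0, 0]

```text
time_s: 18.85
position: [531.3, -177.0, 52.8]
ee_rot: [3.14, 0.001, 1.521]
force: [-2.6, -0.9, 8.9]
opening: 0.495
grip_force: 82.9
```

>>> arm_command:
  rows: [0, 0, 0.006, 0, 0, 0, 0, 0]

```text
time_s: 19.1
position: [531.3, -177.1, 51.3]
ee_rot: [3.14, 0.001, 1.521]
force: [-2.9, 0.0, 7.7]
opening: 0.488
grip_force: 82.9
```

>>> arm_command:
  rows: [0, 0, 0.006, 0, 0, 0, 0, 0]

```text
time_s: 19.35
position: [531.4, -177.1, 50.8]
ee_rot: [3.14, 0.001, 1.521]
force: [-6.5, 0.3, 17.6]
opening: 0.489
grip_force: 84.2
```

>>> arm_command:
  rows: [0, 0, 0.005, 0, 0, 0, 0, 0]

```text
time_s: 19.6
position: [531.4, -177.1, 50.7]
ee_rot: [3.14, 0.001, 1.521]
force: [-8.0, 1.7, 27.7]
opening: 0.493
grip_force: 85.3
```

>>> arm_command:
  rows: [0, 0, 0.005, 0, 0, 0, 0, 0]

```text
time_s: 19.85
position: [531.4, -177.1, 50.6]
ee_rot: [3.139, 0.002, 1.521]
force: [-13.5, 3.8, 37.0]
opening: 0.492
grip_force: 86.3
```

Run:
```python
from h import *
s=telemetry.read_state(); print(s['position'],s['ee_rot'],s['force'],s['ft_torque'])
f=grab('wrist'); w=f['frame'][60:300,150:380]; save(cv2.resize(w,None,fx=2,fy=2),'x.png')
f2=grab('side'); b=cv2.resize(f2['frame'][215:290,240:325],(510,450),interpolation=cv2.INTER_CUBIC)
a=cv2.resize(w,(431,450)); a=a[:,:290]; save(np.hstack([a,b]),'seat.png')
```

```text
[ 531.43898589 -177.12578199   50.56169636] [3.13909045e+00 1.58611096e-03 1.52069656e+00] [-13.46259858   3.76492198  37.03133212] [0.68192041 2.76696178 0.69079258]
```

View pics/seat.png

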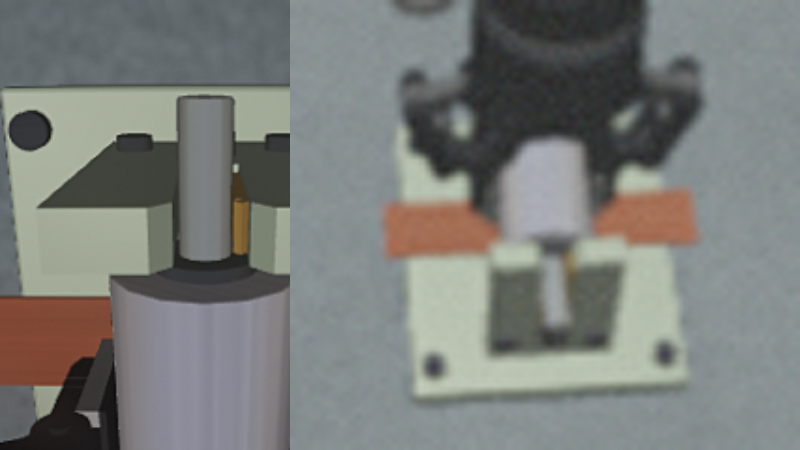

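>>> arm_command:
  rows: [0, -0.002, 0, 0, 0, 0, 0, 0]

```text
time_s: 20.2
position: [531.4, -177.1, 50.6]
ee_rot: [3.138, 0.001, 1.521]
force: [-12.5, 3.0, 36.2]
opening: 0.497
grip_force: 85.9
```

>>> arm_command:
  rows: [0, 0, 0, 0, 0, 0, 0, 0, 0, 0, 0, 0, 0, 0, 0, 0, 0, 0, 0, 0, 0, 0, 0, 0, 0, 0, 0, 0, 0, 0, 0, 0]
  grip: 0

```text
time_s: 21.2
position: [530.4, -176.6, 45.8]
ee_rot: [-3.142, 0.0, 1.519]
force: [0.4, 0.1, -0.6]
opening: 1.0
grip_force: 0.0
```

>>> arm_command:
  rows: [0, 0, -0.02, 0, 0, 0, -0.04, 0, 0, 0, -0.05, 0, 0, 0, -0.05, 0, 0, 0, -0.05, 0, 0, 0, -0.05, 0, 0, 0, -0.05, 0, 0, 0, -0.05, 0, 0, 0, -0.05, 0, 0, 0, -0.05, 0, 0, 0, 0, 0, 0, 0, 0, 0]

```text
time_s: 22.7
position: [530.2, -176.5, 160.5]
ee_rot: [-3.141, -0.0, 1.519]
force: [0.1, 0.5, 0.0]
opening: 1.005
grip_force: 0.0
```

Run:
```python
from h import *
s=telemetry.read_state(); print(s['time_s'],s['position'],s['force'])
f=grab('wrist'); save(f['frame'],'w6.png',(140,30,400,384),1.6)
C=cloud(f)
y=np.radians(-2.93);c=np.array([531.56,-176.29]);X=C-np.array([*c,0])
fx=X[...,0]*np.cos(y)+X[...,1]*np.sin(y);fy=-X[...,0]*np.sin(y)+X[...,1]*np.cos(y);z=C[...,2]
for lo,hi in((-73,-60),(-36,-25),(-25,-10),(-10,10),(10,25),(25,36),(60,73)):
  m=(fy>lo)&(fy<hi)&(abs(fx+1)<2)&(z>40)&(z<120); print(lo,hi,m.sum(),np.median(z[m]) if m.any() else None)
m=(abs(fy)>47)&(abs(fy)<57)&(abs(fx)>13)&(abs(fx)<28)&(z>80)&(z<120)
for g in(fy<0,fy>0): print('cheek',np.median(z[m&g]))
```

```text
22.7 [ 530.22707462 -176.51708161  160.50461373] [0.08438456 0.47310455 0.00599978]
-73 -60 54 76.78158384466585
-36 -25 65 93.03452331376863
-25 -10 89 92.94366051768984
-10 10 125 92.97565686489361
10 25 100 93.03414701719382
25 36 75 92.90156970374079
60 73 95 76.80271732615728
cheek 98.46913417464276
cheek 98.61276489748374
```

View pics/w6.png

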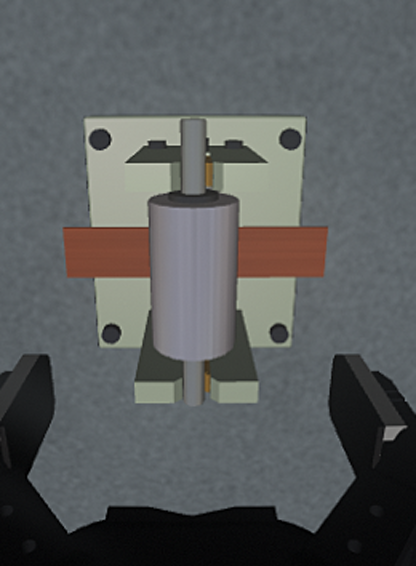

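The roller lies level: both axle ends read 76.8 mm, so the centre is at about 71 mm. It met a stiff, centred stop, the gripper is clear and nothing else was disturbed.

```bash
python3 -c "
from bench import r; print(r.hand_in())"
```

```text
the job is handed in; nothing more can be done
None
```

The roller is in the feeder with both axle ends home on the bearing blocks and lying level (centre about 71 mm up, peak press about 37 N), the gripper is clear, and the job is handed in at about 23 s.

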